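# Tuck the flashing under the shingle and hold it down

## Robot

A 6-joint arm with a two-finger parallel gripper is mounted at the origin on a cart in front of the work surface, level with it; the furniture and walls round the work are solid. World frame = base frame: x ahead of the robot, y to its left, z up, the work surface at z = 0. Lengths are in mm, angles in degrees, forces in N, time in s.
With the tool pointing down it reaches from about 300 to 850 mm from the base axis. Payload 4.2 kg.
Tool frame: the origin (TCP) lies at the very end of the fingers, on their centre line; the grasp point (between the pads) lies 19 mm behind it; z points along the fingers, y is the direction in which the jaws open and shut (so a half turn about z gives the same grasp; the last joint's range is limited). The gripper opens to 91 mm and grips with 3 to 60 N. Pads are 32 mm wide; open, the fingers measure 118 mm over their backs; the gripper's body (76 mm by 178 mm) begins 60 mm behind the grasp point.
Start: joints at [-67.552, 18.312, 89.639, -0, 72.044, -1.146], TCP at [230.154, -526.946, 213.976] pointing down, gripper open.
Joint ranges: [-177.97, 177.97], [-48.28, 115.42], [12.27, 149.76], [-77.06, 257.06], [2.81, 150.46], [-146.56, 146.56]. Speed limits (degrees/s): [147.25, 147.25, 180, 180, 180, 180].

## Interface

Orientations are given as [roll, pitch, yaw] about the fixed x, y, z axes, in that order (R = Rz(yaw) Ry(pitch) Rx(roll)).
In Python, from workcell import * gives the robot as it stands. The module is installed in compiled form; this text tells all that it offers.
- The arm moves only by the tool servo_tool, never from a script. Its argument "plan" is a list that holds one entry, the list of rows, each a list of 7 numbers: the shift along the tool's x, y, z in mm, then the turn, a rotation vector about the tool's x, y, z in rad, then the opening, from 0 (shut) to 1 (fully open). A call has 1 to 20 rows; each row is the pose to reach, as a shift and turn from the pose commanded when the call began, along the tool's axes at that moment; what a row does not reach only later rows make up. A row lasts 1/10 s, in which the tool goes at most 50 mm and 8.59 degrees, less where a joint would pass 70% of its speed; a pose out of reach is approached as far as the arm can. A call with a gripper value outside its range is refused whole. The fingers move at their own pace and stop on an object; "squeeze" is the grip in N (left out, the last holds). Time passes only in rows, so rows that repeat a pose let the fingers close. It gives the time, the measured TCP pose, the force and the opening at its end, in the units of the state.
- state(): the state, without advancing time (a new reading comes with each control period).
- grab_frame(name): name is "scene" or "top" or "wrist"; returns a dict with "color" (400x640x3 uint8, red, green, blue), "range_z" (400x640 float32, mm along the optical axis (not along the pixel's ray), 0 where there is no reading), "fx", "fy", "cx", "cy" (pixels), "dist_coeffs" ([k1, k2, p1, p2, k3] as OpenCV has them; the pictures are not rectified), "rvec" (rotation vector, rad) and "tvec" (3), from world to camera coordinates, as OpenCV has them; the wrist camera has in their place "tool_from_camera" (4x4, takes a point from camera to tool coordinates, whose origin is the TCP and whose axes are the flange's). Camera axes: x right, y down, z forward; pixel columns grow to the right and rows downward; lengths in mm; the calibration is good to about 2 mm. A picture is of the moment at which its call begins: read the wrist's pose just before it.
- job_done(): hands the job in, once; it reports no verdict.
The state is a dict: "time_s": time; "qpos": joint angles; "qvel": joint speeds; "effort": joint torques, N m; "ee_pos": TCP position; "ee_rot": TCP orientation; "force": force on the tool from outside, world axes, zero at the start; "torque": the same for the moment, N m; "gripper_width": finger opening in mm.
Only numpy, scipy, OpenCV 4.12 (cv2) and the standard library are available. Lean on these libraries where they do the work, as an engineer would, in place of code of your own. Each camera call takes 0.05 s, during which the arm holds its last target.

## Task

Pick up the red metal flashing by its upright edge, set it on the bare front of the small roof sample, centred between the two white marks, and slide its flat back edge under the grey shingle until it is fully home and square against the wooden stop beneath, without lifting the shingle. Finish still holding the flashing, pressed firmly but not hard flat onto the board, so that it can be nailed. Leave the other things on the bench where they are.

Things in the scene. Friction and masses are not known exactly. Their poses are not given: they have to be found in the camera images.
- flashing: loose red L-shaped metal flashing, 0.14 kg, lying flat: flange 80 mm (x) by 90 mm (y), 4 mm thick, with an upright edge (upstand) 10 mm thick, 90 mm long along its -x side, middle plane at x = -35 mm, top 36 mm above the underside. Origin: centre of the flange's underside; x points from the upstand to the plain back edge, z up
- upstand (a point): point in the middle of the flashing's upstand, 26 mm above the flashing's underside: a good place to grip, with the fingers closing along the flashing's x
- edge (a point): middle of the flashing's plain back edge, at its underside (40 mm ahead of the flashing's origin along its x)
- roof: roof sample fixed to the bench, 190 mm deep (x), 125 mm wide (y): plywood board with a grey shingle over its rear. Origin: centre of its underside, on the bench; x points from the bare front edge (x = -95 mm) to the rear, z up. Shingle lip at x = -37 mm. Beneath the shingle a wooden stop batten, 110 mm wide, 7 mm high, front face at x = -5 mm
- deck: plywood board of the roof sample (origin and axes as roof); its top, onto which the flashing is pressed, is 16 mm above the bench. White marks along x on the bare front at y = +51 and -51 mm. With the flashing fully home its edge is at x = -5 mm (32 mm under the lip), its origin at x = -45 mm, its upstand at x = -80 mm
- shingle (a joint): lift angle of the light (0.12 kg) grey three-tab shingle about its hinge at the rear of the roof sample (hinge 122 mm behind the lip), rad; 0 = at rest; it falls back by its own weight
- lip (a point): middle of the shingle's front lip, at its underside: at rest it stands 10 mm above the board's top; the shingle is 5 mm thick, and its top with the strip behind it is at most 40 mm above the bench
- balance: bench balance, fixed, standing between the flashing and the roof sample: its round beige pan is 330 mm across, centred about 38 mm ahead of the origin along world x, rim at most 106 mm above the bench. Carry the flashing over it or round its front
- meter_beige: beige hand-held instrument standing upright behind the balance, fixed; head 200 x 160 mm, up to 331 mm above the bench; an obstacle
- meter_grey: dark grey hand-held instrument standing upright on the right, fixed; base 160 x 150 mm, head 206 x 190 mm from 190 to 328 mm above the bench; an obstacle
- masking_tape: blue roll of masking tape lying flat, 94 mm across, 19 mm high; a bystander, origin at the centre of its underside
- small_box: small brown parts box, 40 x 70 x 22 mm; a bystander, origin at the centre of its underside
- stir_stick: wooden stir stick lying flat, 20 x 201 x 9 mm; a bystander, origin at the centre of its underside

How it is judged (in metres and radians):
On the way, in this order (a step that is already met when the one before it is completed fails the run):
1. the flashing has been picked up: gripped, its underside more than 30 mm above the bench (height (world z) of flashing above 0.03 m and contact force between the fingers and flashing above 1 N), for 0.1 s.
2. the flashing lies home under the shingle (x of edge in the frame of roof between -0.011 and 0.003 m and y of edge in the frame of roof between -0.012 and 0.012 m and z of edge in the frame of roof between 0.012 and 0.0185 m and angle between flashing's own z axis and vertical below 0.06 rad and angle between the x axis of flashing and the x axis of roof, either way round below 0.07 rad and value of joint shingle below 0.02 rad), for 0.2 s.
At the end, for the whole second after the job is handed in: Flashing edge under the shingle, within 6 mm of the stop, 12 mm of the board middle, square within 0.07 rad, flat (0.06 rad, 2.5 mm) and at rest; shingle down (under 0.02 rad); fingers still hold the flashing, which bears on the board with 4 to 40 N (all of step 2 and contact force between flashing and deck between 4 and 40 N and contact force between the fingers and flashing above 2 N and linear speed of flashing below 0.01 m/s); the arm keeps its last pose, push and grip.
It fails at once if the shingle is lifted (more than 0.07 rad, about 8 mm at its lip) (value of joint shingle above 0.07 rad).
It fails at once if the flashing is pressed on the board with more than 60 N (contact force between flashing and deck above 60 N).
It fails at once if a bystander is moved more than 20 mm (distance of any of masking_tape, small_box, stir_stick from where it was at the start of the episode above 0.02 m).
It also fails if it takes over 45 s, if anything falls off the work surface, if the arm or the gripper's body presses on something with over 40 N, if the wrist force passes 120 N, or if a joint passes its speed limit or range.

## Working session

There is one attempt and no reset: what is moved stays moved. The work goes in short steps, Python scripts to look and compute and a tool call to move; the robot and the scene stay as the last step left them, time stands still between calls to the robot, and variables do not carry over. Pictures are saved under pics/ and viewed, and the job is handed in when it is done.

Besides the shell and the picture viewer there is one more tool, called after "Request:" by a JSON object that holds its "method" and its "body", one argument or row to a line. servo_tool: Moves the arm, as the interface text tells. Its arguments: {"type":"object","properties":{"plan":{"type":"array"},"squeeze":{"type":"number"}},"required":["plan"]}

```bash
mkdir -p pics; cat > h.py <<'E'
from workcell import *
import numpy as np, cv2
def save(f,n,crop=None,scale=1):
    im=f["color"][:,:,::-1]
    if crop: x0,y0,x1,y1=crop; im=im[y0:y1,x0:x1]
    if scale!=1: im=cv2.resize(im,None,fx=scale,fy=scale,interpolation=cv2.INTER_CUBIC)
    cv2.imwrite("pics/"+n,im)
def K(f): return np.array([[f["fx"],0,f["cx"]],[0,f["fy"],f["cy"]],[0,0,1.]])
def ext(f,st=None):
    if "rvec" in f:
        R,_=cv2.Rodrigues(np.array(f["rvec"],float)); return R.T,-R.T@np.array(f["tvec"],float).ravel()
    T=np.array(f["tool_from_camera"]); Rt=rot(st["ee_rot"]); 
    return Rt@T[:3,:3], Rt@T[:3,3]+np.array(st["ee_pos"])
def rot(r):
    from scipy.spatial.transform import Rotation as Ro
    return Ro.from_euler('xyz',r,degrees=True).as_matrix()
def onplane(f,uv,z,st=None):
    R,c=ext(f,st); uv=np.array(uv,float).reshape(-1,1,2)
    p=cv2.undistortPoints(uv,K(f),np.array(f["dist_coeffs"],float)).reshape(-1,2)
    d=np.c_[p,np.ones(len(p))]@R.T
    return c+d*((z-c[2])/d[:,2])[:,None]
def bydepth(f,uv,st=None):
    R,c=ext(f,st); a=np.array(uv).reshape(-1,2)
    p=cv2.undistortPoints(a.astype(float).reshape(-1,1,2),K(f),np.array(f["dist_coeffs"],float)).reshape(-1,2)
    z=np.array([f["range_z"][int(v),int(u)] for u,v in a])
    return c+(np.c_[p,np.ones(len(p))]*z[:,None])@R.T
E
python3 - <<'E'
from h import *
import pickle
s=state();print(s)
for n in("scene","top","wrist"):
    f=grab_frame(n);save(f,n+"0.png");pickle.dump((s,f),open(n+"0.pkl","wb"))
    print(n,f["fx"],f["cx"],f["cy"],f["dist_coeffs"], ext(f,s)[1] )
E
```

```text
{'time_s': 0.0, 'qpos': array([-6.75521838e+01,  1.83505763e+01,  8.97074232e+01, -1.98066005e-03,
        7.20433226e+01, -1.14406968e+00]), 'qvel': array([-0.09769909, -0.07312852, -0.02183198,  0.05998716,  0.02600172,
        0.07996554]), 'effort': array([-2.53578459e-03, -4.12461805e+01, -2.31978071e+01,  7.25922128e-02,
        4.58117772e-02, -1.54101836e-04]), 'ee_pos': array([ 229.93747312, -526.46306771,  213.12406459]), 'ee_rot': array([-1.79898660e+02, -1.40319093e-04,  2.35924981e+01]), 'force': array([ 0.56467703, -0.49197409,  0.34876111]), 'torque': array([-0.00266776,  0.01287247,  0.02670881]), 'gripper_width': 91.33877720970222}
scene 408.64753551317466 318.094699542027 204.7746511137345 [0.01528916 0.         0.         0.         0.        ] [-338.02128612  777.08129572  980.73571262]
top 369.3791436245688 316.25333038009154 196.83757326582398 [0.02312953 0.         0.         0.         0.        ] [ 370.65356151  -34.30141715 1185.34360616]
wrist 337.22451175654095 315.68139115204843 201.63579362576598 [-0.02934055  0.          0.          0.          0.        ] [ 302.80087028 -495.04495021  384.14588983]
```

View pics/scene0.png

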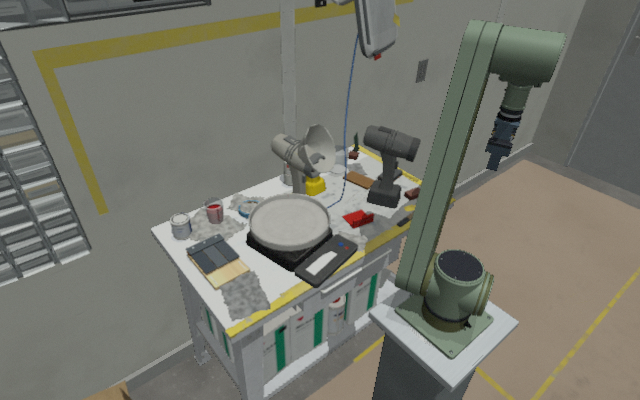

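View pics/top0.png

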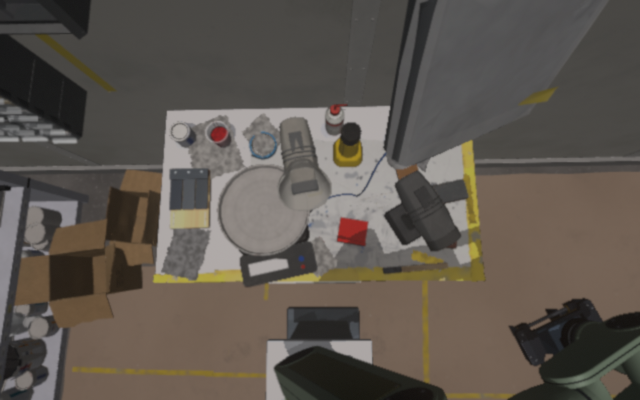

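View pics/wrist0.png

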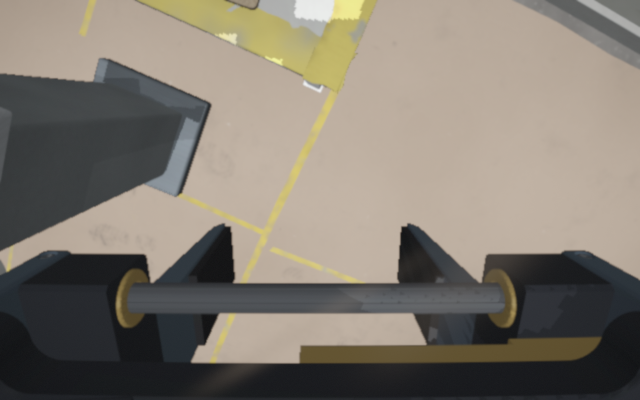

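```bash
python3 - <<'E'
from h import *
import pickle
s,f=pickle.load(open("top0.pkl","rb"))
save(f,"top_fl.png",(310,190,410,270),8)
save(f,"top_rf.png",(150,155,250,235),8)
s,g=pickle.load(open("scene0.pkl","rb"))
save(g,"sc_fl.png",(320,180,420,255),8)
save(g,"sc_rf.png",(170,220,270,295),8)
E
```

```text
(no output)
```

View pics/top_fl.png

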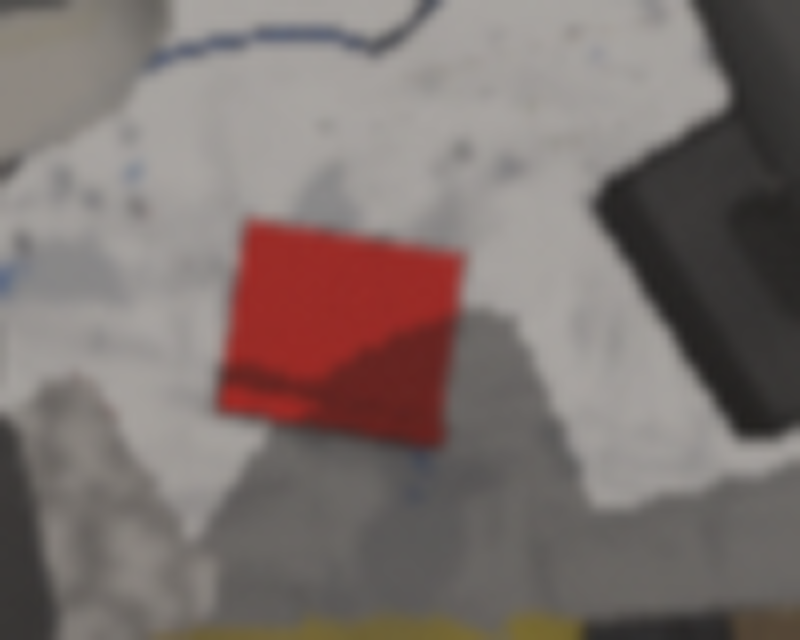

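View pics/top_rf.png

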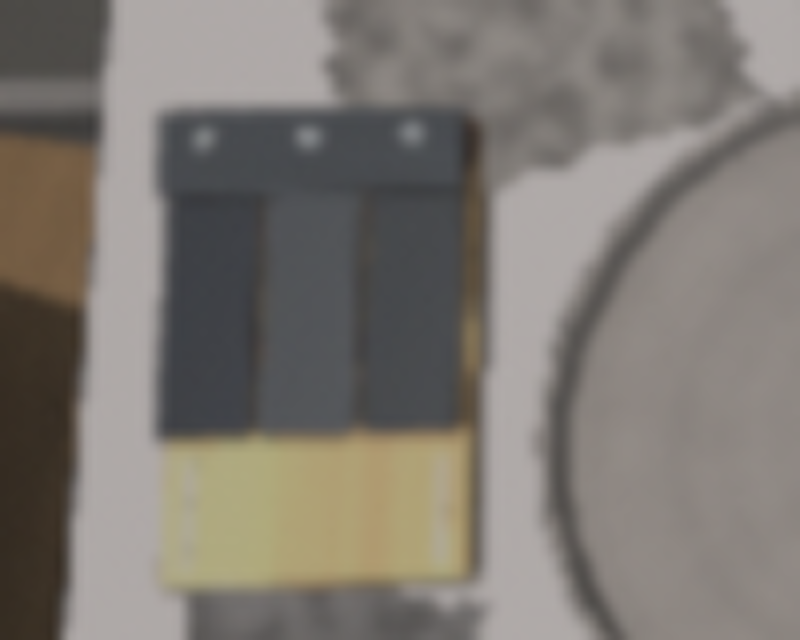

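View pics/sc_fl.png

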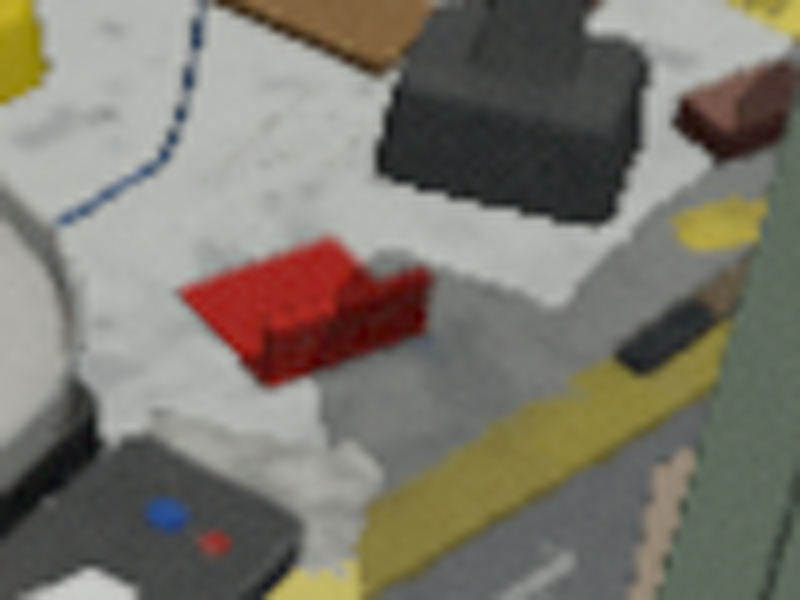

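View pics/sc_rf.png

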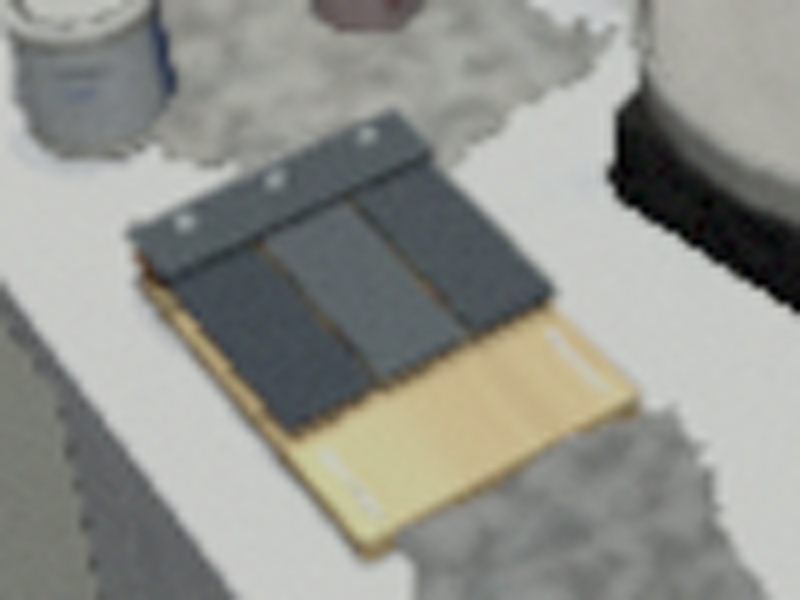

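```bash
python3 - <<'E'
from h import *
import pickle
s,f=pickle.load(open("top0.pkl","rb"))
c=lambda x0,y0,pts:[((x+.5)/8-.5+x0,(y+.5)/8-.5+y0) for x,y in pts]
print(onplane(f,c(310,190,[(245,220),(465,253)]),4).round(1))
print(onplane(f,c(310,190,[(218,410),(443,445)]),36).round(1))
print(onplane(f,c(310,190,[(218,410),(443,445)]),0).round(1))
print("roof front L,R", onplane(f,c(150,155,[(160,587),(468,580)]),16).round(1))
print("lip", onplane(f,c(150,155,[(160,438),(462,432)]),31).round(1))
print("marks", onplane(f,c(150,155,[(190,460),(190,565),(440,455),(436,565)]),16).round(1))
s,f=pickle.load(open("scene0.pkl","rb"))
print("scene: roof front L,R", onplane(f,c(170,220,[(365,545),(638,395)]),16).round(1))
print("lip L,R top",onplane(f,c(170,220,[(292,436),(555,292)]),31).round(1))
print("marks", onplane(f,c(170,220,[(325,452),(377,515),(552,335),(605,388)]),16).round(1))
print("flashing", onplane(f,c(320,180,[(182,292),(333,238)]),4).round(1), onplane(f,c(320,180,[(265,325),(430,270)]),36).round(1))
E
```

```text
[[ 523.3  -75.5    4. ]
 [ 509.  -163.     4. ]]
[[ 445.4  -62.5   36. ]
 [ 431.2 -148.6   36. ]]
[[ 447.8  -63.3    0. ]
 [ 433.1 -152.2    0. ]]
roof front L,R [[493.6 471.   16. ]
 [494.9 347.3  16. ]]
lip [[551.5 468.4  31. ]
 [552.3 347.6  31. ]]
marks [[544.8 462.2  16. ]
 [502.3 459.5  16. ]
 [545.5 361.   16. ]
 [501.  360.5  16. ]]
scene: roof front L,R [[490.4 476.5  16. ]
 [493.  354.6  16. ]]
lip L,R top [[543.9 477.1  31. ]
 [549.7 357.4  31. ]]
marks [[542.3 466.2  16. ]
 [500.9 465.9  16. ]
 [543.  364.4  16. ]
 [504.4 362.9  16. ]]
flashing [[ 520.3  -70.8    4. ]
 [ 506.3 -156.6    4. ]] [[ 451.5  -57.    36. ]
 [ 433.7 -144.9   36. ]]
```

```bash
python3 - <<'E'
from h import *
import pickle
H={}
for n in("top","scene"):
    s,f=pickle.load(open(n+"0.pkl","rb"))
    v,u=np.mgrid[0:400:1,0:640:1]; uv=np.c_[u.ravel(),v.ravel()]
    ok=f["range_z"].ravel()>0
    P=bydepth(f,uv[ok])
    for p in P:
        k=(int(p[0]//40),int(p[1]//40))
        if 200<=p[0]<900 and -480<=p[1]<600 and p[2]<700: H[k]=max(H.get(k,-99),p[2])
ys=range(12,-12,-1)
print("x\\y ",*["%4d"%(y*40) for y in ys])
for i in range(21,4,-1): print("%4d "%(i*40),*["%4d"%H[(i,j)] if (i,j) in H else "   ." for j in ys])
E
```

```text
x\y   480  440  400  360  320  280  240  200  160  120   80   40    0  -40  -80 -120 -160 -200 -240 -280 -320 -360 -400 -440
 840     4    3   11   17   21   16    4   26   25   15    5    4    5  117  151  113    6    5    4  674    .    .    .   85
 800     4   76   74   16   87   89   84   23   24   23   14    4    5  121  184  190    3    6    4  677  670   85   27   85
 760     4   76   80   20   89   90   88   25   28   23   23    2    5    6  112  208   43    5   14  687  102   98   28   21
 720     4    5   18   19   87   90   21   23   25   24  289  303  300    5  205  208  208    5    6  691  572   10   11    5
 680    38   40   40   43   41   20   19   14    5   99  293  305  305  250   69  207  207    6  362  394   16   12    9    7
 640    37   44   42   42   42   20  106  106  108  108  284  304  303  286    7    6    7  302  303   15   15  699  699    8
 600    12   34   37   36   34   45  109   92   90   90  279  357  366  357    6    9  234  255    7  699  699  699  676   29
 560    17   36   35   36   35  107  105   91   89   89  355  385  387  377  332  698  699  6
[... 466 characters left out ...]
  107  109   26    9   10   38   40    7    9  275  293  292   27   27
 360    13   15   13   15    5    5   25   28  105  108   29   31   28    9   11    6    8    6   12   14   12   13   12   10
 320    14   12   19   16    5    5   20   26   28   27   28   27   28    9    6    6    4    5   13   11   12   13   12    4
 280   -99  -99  -99    .    0  -99  -99   27   25   21  -49  -51    0  -48  -49  -45  -53  -99  -99  -99  -99  -99  -99  -99
 240   -99  -99  -99  -99  -99  -99  -99  -99  -99  -99  -99  -99  -99  -99  -99  -99  -99  -99  -99  -99  -99  -99  -99  626
 200   -99  -99  -99  -99  -99  -99  -99  -99  -99  -99  -99  -99  -99  -99  -99  685  699  699  -99  -99  -99  647  639  634
```

```bash
python3 - <<'E'
from h import *
import pickle
for n in("top","scene"):
    s,f=pickle.load(open(n+"0.pkl","rb"))
    v,u=np.mgrid[0:400,0:640]; uv=np.c_[u.ravel(),v.ravel()]
    # drop depth discontinuities
    z=f["range_z"]; g=cv2.morphologyEx(z,cv2.MORPH_GRADIENT,np.ones((3,3)))
    ok=(z.ravel()>0)&(g.ravel()<25)
    P=bydepth(f,uv[ok])
    for name,y0,y1 in(("beige",-100,140),("grey",-480,-160)):
        Q=P[(P[:,0]>380)&(P[:,0]<800)&(P[:,1]>y0)&(P[:,1]<y1)&(P[:,2]>140)&(P[:,2]<450)]
        for a in range(140,450,40):
            q=Q[(Q[:,2]>=a)&(Q[:,2]<a+40)]
            if len(q)>3: print(n,name,a,len(q),q.min(0).round(),q.max(0).round())
E
```

```text
top beige 140 24 [ 710. -100.  144.] [720. -83. 177.]
top beige 180 118 [ 712. -100.  183.] [762. -78. 208.]
top beige 220 398 [513. -19. 244.] [675.  77. 260.]
top beige 260 2017 [517. -42. 260.] [744.  83. 300.]
top beige 300 298 [533. -42. 300.] [740.  80. 338.]
top beige 340 86 [554.  -1. 340.] [615.  78. 380.]
top beige 380 4 [578.  14. 381.] [591.  53. 384.]
top grey 220 20 [ 409. -292.  252.] [ 502. -235.  260.]
top grey 260 1709 [ 408. -352.  260.] [ 594. -206.  300.]
top grey 300 717 [ 471. -303.  300.] [ 594. -224.  312.]
scene beige 140 106 [613.  34. 140.] [660.  60. 179.]
scene beige 180 66 [557.  15. 181.] [666.  62. 214.]
scene beige 220 315 [511. -20. 221.] [718.  90. 260.]
scene beige 260 807 [523. -38. 260.] [733.  94. 300.]
scene beige 300 309 [535. -38. 300.] [722.  86. 340.]
scene beige 340 125 [556. -30. 340.] [607.  85. 380.]
scene grey 140 104 [ 475. -292.  140.] [ 510. -255.  179.]
scene grey 180 94 [ 473. -294.  180.] [ 518. -245.  219.]
scene grey 220 266 [ 407. -295.  222.] [ 569. -205.  260.]
scene grey 260 675 [ 407. -325.  260.] [ 575. -199.  300.]
scene grey 300 116 [ 483. -291.  300.] [ 582. -217.  310.]
```

```bash
cat >> h.py <<'E'
from scipy.spatial.transform import Rotation as Ro
def rows(p0,yaw0,targets,rp=(180,0)):
    R0=Ro.from_euler('xyz',[rp[0],rp[1],yaw0],degrees=True)
    for t in targets:
        d=R0.inv().apply(np.array(t[:3],float)-np.array(p0,float))
        r=(R0.inv()*Ro.from_euler('xyz',[180,0,t[3]],degrees=True)).as_rotvec()
        print(t,d.round(1),r.round(4))
E
python3 - <<'E'
from h import *
rows([230.154,-526.946,213.976],23.594,[(250,-400,250,50),(270,-280,250,75),(360,-115,250,80.7)])
E
```

```text
(250, -400, 250, 50) [  69.  -108.4  -36. ] [-0.      0.     -0.4609]
(270, -280, 250, 75) [ 135.4 -210.4  -36. ] [-0.      0.     -0.8972]
(360, -115, 250, 80.7) [ 283.9 -325.5  -36. ] [-0.      0.     -0.9967]
```

Request:
{"method": "servo_tool", "body": {
  "plan": [
    [[69,-108,-36,0,0,-0.461,1],[69,-108,-36,0,0,-0.461,1],[69,-108,-36,0,0,-0.461,1],[69,-108,-36,0,0,-0.461,1],[135,-210,-36,0,0,-0.897,1],[135,-210,-36,0,0,-0.897,1],[135,-210,-36,0,0,-0.897,1],[135,-210,-36,0,0,-0.897,1],[284,-325,-36,0,0,-0.997,1],[284,-325,-36,0,0,-0.997,1],[284,-325,-36,0,0,-0.997,1],[284,-325,-36,0,0,-0.997,1],[284,-325,-36,0,0,-0.997,1],[284,-325,-36,0,0,-0.997,1],[284,-325,-36,0,0,-0.997,1]]
  ]
}}

```text
time_s: 1.65
ee_pos: [360.4, -116.9, 249.7]
ee_rot: [-180.0, 0.0, 80.6]
force: [-0.4, 0.0, 0.0]
gripper_width: 91.3
```

```bash
python3 - <<'E'
from h import *
import pickle
s=state();f=grab_frame("wrist");save(f,"w1.png");pickle.dump((s,f),open("w1.pkl","wb"))
print(s["ee_pos"],s["ee_rot"],s["qpos"].round(1),s["force"],s["time_s"])
E
```

```text
[ 360.35241024 -116.87863483  249.69527705] [-1.79971993e+02  4.76053498e-02  8.05562397e+01] [-1.970e+01 -1.200e+00  1.083e+02 -1.000e-01  7.290e+01 -1.020e+01] [-0.40894265  0.04406147  0.02601929] 1.65
```

View pics/w1.png

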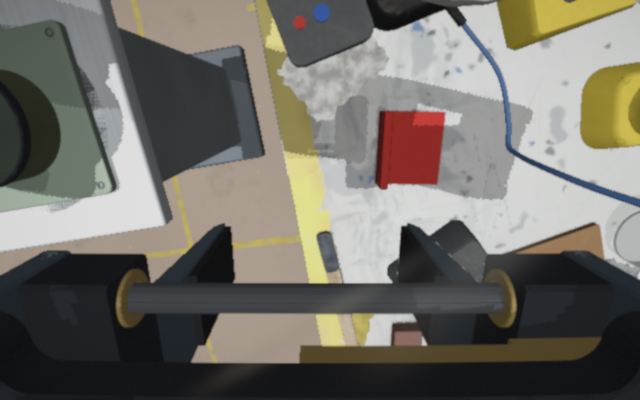

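```bash
python3 - <<'E'
from h import *
import pickle
s,f=pickle.load(open("w1.pkl","rb"))
save(f,"w1c.png",(365,95,465,195),6)
E
```

```text
(no output)
```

View pics/w1c.png

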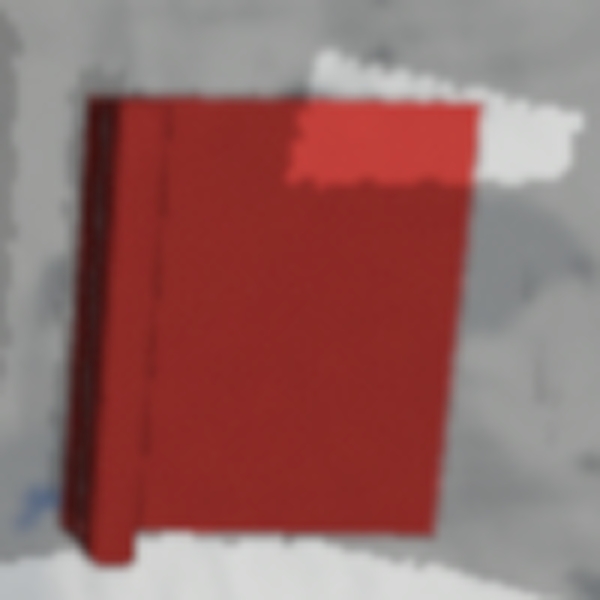

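```bash
python3 - <<'E'
from h import *
import pickle
s,f=pickle.load(open("w1.pkl","rb"))
c=lambda pts:[((x+.5)/6-.5+365,(y+.5)/6-.5+95) for x,y in pts]
b=onplane(f,c([(480,103),(436,533)]),4,s); t=onplane(f,c([(122,100),(168,100),(95,565),(132,563)]),36,s); o=onplane(f,c([(90,98),(65,528)]),0,s)
print(b.round(1),t.round(1),o.round(1))
for a,bb in((b[0],b[1]),(t[0],t[2]),(o[0],o[1])):
    d=a-bb; print(np.linalg.norm(d),np.degrees(np.arctan2(d[1],d[0]))-90)
R,cc=ext(f,s);print(R.round(3),cc)
E
```

```text
[[ 524.5  -72.3    4. ]
 [ 509.8 -159.3    4. ]] [[ 447.5  -58.6   36. ]
 [ 455.9  -60.    36. ]
 [ 432.7 -145.6   36. ]
 [ 439.9 -146.4   36. ]] [[ 448.1  -59.1    0. ]
 [ 432.8 -146.5    0. ]]
88.25316286267126 -9.585244642798258
88.22364792080687 -9.670699678396844
88.73886470126077 -9.925694131602455
[[ 0.987 -0.156 -0.047]
 [-0.163 -0.948 -0.274]
 [-0.002  0.278 -0.96 ]] [373.91681482 -38.86327355 420.65163936]
```

```bash
cat >> h.py <<'E'
def adv(p0,yaw0,d,rz):
    R0=Ro.from_euler('xyz',[180,0,yaw0],degrees=True)
    return (np.array(p0)+R0.apply(d)).round(2), yaw0-np.degrees(rz)
E
python3 - <<'E'
from h import *
p,y=adv([230.154,-526.946,213.976],23.594,[284,-325,-36],-0.997);print(p,y,state()["ee_pos"])
rows(p,y,[(444,-103,80,80.3),(444,-103,8,80.3)])
E
```

```text
[ 360.33 -115.44  249.98] 80.71789217454307 [ 360.1969869  -116.92542237  249.77027649]
(444, -103, 80, 80.3) [ 25.8  80.6 170. ] [ 0.     -0.      0.0073]
(444, -103, 8, 80.3) [ 25.8  80.6 242. ] [ 0.     -0.      0.0073]
```

Request:
{"method": "servo_tool", "body": {
  "plan": [
    [[26,81,100,0,0,0.007,1],[26,81,100,0,0,0.007,1],[26,81,140,0,0,0.007,1],[26,81,170,0,0,0.007,1],[26,81,195,0,0,0.007,1],[26,81,215,0,0,0.007,1],[26,81,230,0,0,0.007,1],[26,81,238,0,0,0.007,1],[26,81,242,0,0,0.007,1],[26,81,242,0,0,0.007,1],[26,81,242,0,0,0.007,1]]
  ]
}}

```text
time_s: 2.8
ee_pos: [445.0, -103.3, 8.6]
ee_rot: [179.9, 0.0, 80.3]
force: [0.3, -0.6, 0.4]
gripper_width: 91.4
```

```bash
python3 - <<'E'
from h import *
import pickle
s=state();f=grab_frame("wrist");save(f,"w2.png");pickle.dump((s,f),open("w2.pkl","wb"))
print(s["ee_pos"],s["ee_rot"],s["qpos"].round(1),s["force"],s["time_s"])
E
```

```text
[ 444.97820508 -103.34983412    8.57383081] [1.79913072e+02 1.40206896e-02 8.02761912e+01] [-14.5  21.9 120.3  -0.   37.7  -4.8] [ 0.28879873 -0.57999463  0.37300333] 2.8
```

View pics/w2.png

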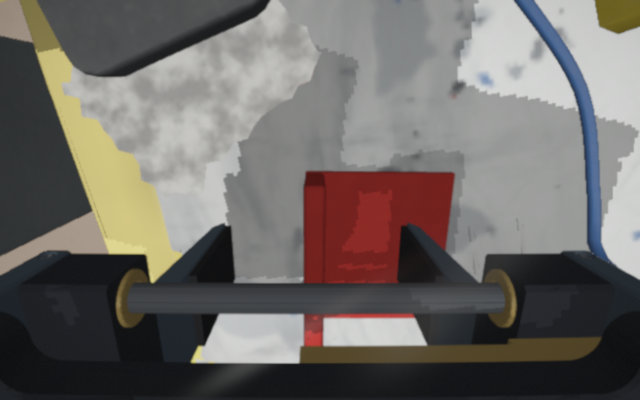

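Request:
{"method": "servo_tool", "body": {
  "plan": [
    [[0,0,0,0,0,0,0],[0,0,0,0,0,0,0],[0,0,0,0,0,0,0],[0,0,0,0,0,0,0],[0,0,0,0,0,0,0],[0,0,0,0,0,0,0],[0,0,0,0,0,0,0],[0,0,0,0,0,0,0],[0,0,0,0,0,0,0],[0,0,0,0,0,0,0],[0,0,0,0,0,0,0],[0,0,0,0,0,0,0]]
  ],
  "squeeze": 45
}}

```text
time_s: 4.05
ee_pos: [444.4, -102.9, 7.9]
ee_rot: [-180.0, 0.0, 80.3]
force: [-0.7, -0.8, 0.1]
gripper_width: 9.7
```

```bash
python3 - <<'E'
from h import *
p,y=adv([360.33,-115.44,249.98],80.718,[26,81,242],0.007);print(p,y)
rows(p,y,[(444,-103,108,80.3),(390,-103,180,80.3),(385,100,180,85),(385,330,180,90)])
E
```

```text
[ 444.46 -102.85    7.98] 80.31692954340842
(444, -103, 108, 80.3) [  -0.2   -0.4 -100. ] [ 0.     -0.      0.0003]
(390, -103, 180, 80.3) [  -9.3  -53.7 -172. ] [ 0.     -0.      0.0003]
(385, 100, 180, 85) [ 190.   -92.7 -172. ] [ 0.      0.     -0.0817]
(385, 330, 180, 90) [ 416.7 -131.4 -172. ] [ 0.     0.    -0.169]
```

Request:
{"method": "servo_tool", "body": {
  "plan": [
    [[0,0,-15,0,0,0,0],[0,0,-40,0,0,0,0],[0,0,-70,0,0,0,0],[0,0,-100,0,0,0,0],[-4,-20,-130,0,0,0,0],[-9,-40,-155,0,0,0,0],[-9,-54,-172,0,0,0,0],[-9,-54,-172,0,0,0,0],[-9,-54,-172,0,0,0,0]]
  ]
}}

```text
time_s: 4.95
ee_pos: [389.9, -102.6, 179.6]
ee_rot: [180.0, 0.0, 80.3]
force: [-0.3, -0.4, -1.4]
gripper_width: 9.4
```

```bash
python3 - <<'E'
from h import *
import pickle
s=state();f=grab_frame("wrist");save(f,"w3.png");pickle.dump((s,f),open("w3.pkl","wb"))
print(s["ee_pos"],s["ee_rot"],s["gripper_width"],s["force"],s["time_s"])
E
```

```text
[ 389.86591613 -102.64944255  179.63179427] [1.79957227e+02 5.17667988e-03 8.03113990e+01] 9.417348321796842 [-0.30399378 -0.39324833 -1.41803856] 4.95
```

View pics/w3.png

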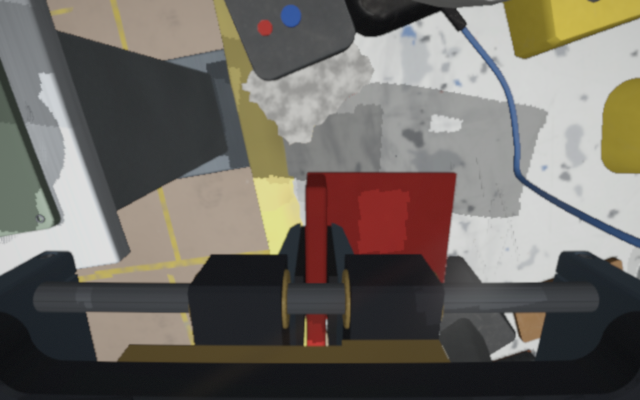

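```bash
python3 - <<'E'
from h import *
p,y=adv([444.46,-102.85,7.98],80.317,[-9,-54,-172],0);print(p,y)
rows(p,y,[(385,100,180,85),(385,330,180,90)])
E
```

```text
[ 389.72 -102.64  179.98] 80.317
(385, 100, 180, 85) [199.  -38.7  -0. ] [ 0.      0.     -0.0817]
(385, 330, 180, 90) [425.7 -77.4  -0. ] [ 0.     0.    -0.169]
```

Request:
{"method": "servo_tool", "body": {
  "plan": [
    [[20,-4,0,0,0,-0.01,0],[50,-10,0,0,0,-0.02,0],[90,-18,0,0,0,-0.035,0],[130,-26,0,0,0,-0.05,0],[170,-33,0,0,0,-0.068,0],[210,-40,0,0,0,-0.085,0],[250,-47,0,0,0,-0.1,0],[290,-54,0,0,0,-0.118,0],[330,-61,0,0,0,-0.133,0],[370,-68,0,0,0,-0.15,0],[400,-73,0,0,0,-0.16,0],[418,-76,0,0,0,-0.169,0],[426,-77,0,0,0,-0.169,0],[426,-77,0,0,0,-0.169,0],[426,-77,0,0,0,-0.169,0]]
  ]
}}

```text
time_s: 6.5
ee_pos: [385.4, 329.0, 179.5]
ee_rot: [-180.0, 0.1, 90.0]
force: [-0.5, -0.4, -1.3]
gripper_width: 9.9
```

```bash
python3 - <<'E'
from h import *
import pickle
s=state();f=grab_frame("wrist");save(f,"w4.png");pickle.dump((s,f),open("w4.pkl","wb"))
print(s["ee_pos"],s["ee_rot"],s["gripper_width"],s["force"],s["time_s"])
print(adv([389.72,-102.64,179.98],80.317,[426,-77,0],-.169))
E
```

```text
[385.40915255 329.01524313 179.45944023] [-1.79950346e+02  8.91350545e-02  8.99535404e+01] 9.923457238761596 [-0.48824808 -0.36455944 -1.32537843] 6.5
(array([385.47, 330.24, 179.98]), np.float64(89.99998673771091))
```

View pics/w4.png

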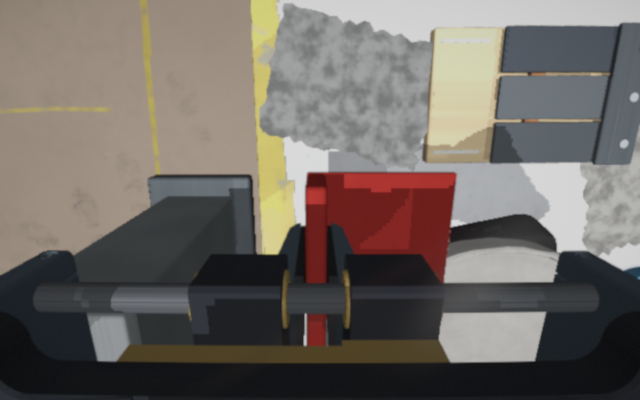

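```bash
python3 - <<'E'
from h import *
import pickle
s,f=pickle.load(open("w4.pkl","rb"))
save(f,"w4a.png",(415,15,525,175),5)
save(f,"w4b.png",(295,165,465,265),4)
E
```

```text
(no output)
```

View pics/w4a.png

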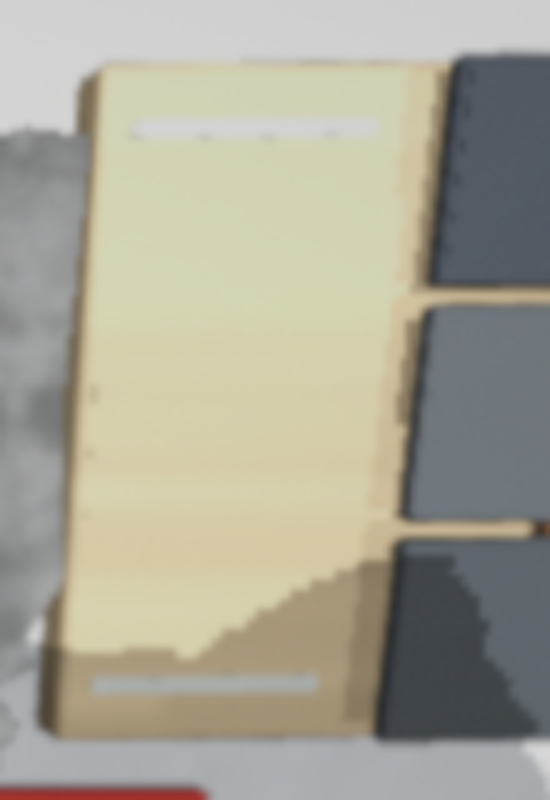

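View pics/w4b.png

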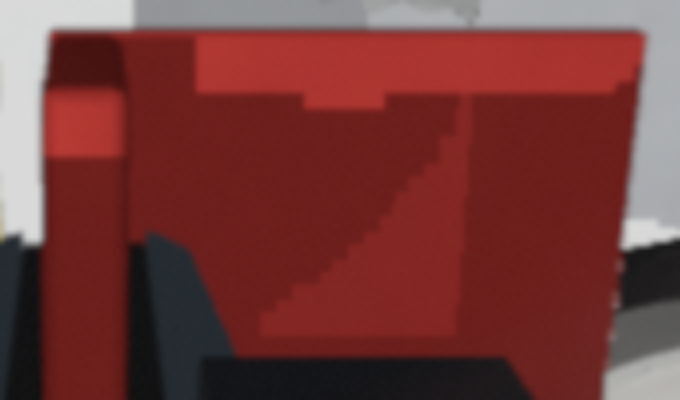

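```bash
python3 - <<'E'
from h import *
import pickle
s,f=pickle.load(open("w4.pkl","rb"))
c=lambda pts,k,x0,y0:[((x+.5)/k-.5+x0,(y+.5)/k-.5+y0) for x,y in pts]
A=lambda pts,z:onplane(f,c(pts,5,415,15),z,s)
m=A([(130,128),(378,128),(93,685),(318,684)],16);print("marks",m.round(1))
fr=A([(103,70),(62,735)],16);print("front",fr.round(1))
l=A([(453,62),(430,283),(425,312),(402,518),(396,545),(378,738)],31);print("lip",l.round(1))
d=lambda p,q:np.degrees(np.arctan2(*(p-q)[[1,0]]))
print("yaw marks",d(m[1],m[0]),d(m[3],m[2]),"front",d(fr[0],fr[1])-90,"lip",d(l[0],l[-1])-90,"markends",d(m[0],m[2])-90,d(m[1],m[3])-90)
u=s["ee_pos"][2]-7.9
B=lambda pts,z:onplane(f,c(pts,4,295,165),z,s)
b=B([(643,35),(605,400)],u+4);print("flashing back",b.round(1),d(b[0],b[1])-90)
t=B([(50,35)],u+2);print(t)
t=B([(45,88),(127,90),(42,395),(126,395)],u+36);print(t.round(1),d(t[0],t[2])-90,d(t[1],t[3])-90)
# depth-based lip height, flashing
print(bydepth(f,[(502,40),(500,95),(495,145),(460,90),(460,140),(400,200),(440,185)],s).round(1))
E
```

```text
marks [[499.8 464.9  16. ]
 [545.7 465.5  16. ]
 [502.2 362.9  16. ]
 [547.3 363.3  16. ]]
front [[493.9 474.6  16. ]
 [496.9 352.9  16. ]]
lip [[550.4 473.7  31. ]
 [551.3 437.3  31. ]
 [551.1 432.4  31. ]
 [551.9 396.2  31. ]
 [551.5 391.3  31. ]
 [553.2 355.   31. ]]
yaw marks 0.6650391314596182 0.47351034305398787 front 1.4031696712356592 lip 1.3459096372409647 markends 1.3759306409440342 0.950988482361609
flashing back [[459.7 373.1 175.6]
 [460.5 319.9 175.6]] 0.7944639696563485
[[381.23776334 372.57086035 173.55944023]]
[[381.6 373.6 207.6]
 [390.5 373.3 207.6]
 [380.9 336.8 207.6]
 [390.7 336.8 207.6]] -1.0216242087135186 0.32585552733569045
[[555.8 465.5  17.7]
 [553.8 416.9  30.8]
 [555.2 371.5  31.6]
 [522.6 421.5  15.6]
 [527.7 374.5  16.2]
 [431.4 358.3 175.2]
 [452.2 366.7 175.5]]
```

```bash
python3 - <<'E'
from h import *
p=[385.47,330.24,179.98]
rows(p,90.0,[(430,415,180,91),(466,415,110,91),(466,415,60,91),(466,415,35,91)])
E
```

```text
(430, 415, 180, 91) [84.8 44.5 -0. ] [-0.      0.     -0.0175]
(466, 415, 110, 91) [84.8 80.5 70. ] [-0.      0.     -0.0175]
(466, 415, 60, 91) [ 84.8  80.5 120. ] [-0.      0.     -0.0175]
(466, 415, 35, 91) [ 84.8  80.5 145. ] [-0.      0.     -0.0175]
```

Request:
{"method": "servo_tool", "body": {
  "plan": [
    [[25,12,0,0,0,-0.005,0],[55,28,0,0,0,-0.012,0],[85,44,0,0,0,-0.0175,0],[85,60,25,0,0,-0.0175,0],[85,80,55,0,0,-0.0175,0],[85,80.5,85,0,0,-0.0175,0],[85,80.5,110,0,0,-0.0175,0],[85,80.5,128,0,0,-0.0175,0],[85,80.5,138,0,0,-0.0175,0],[85,80.5,145,0,0,-0.0175,0],[85,80.5,145,0,0,-0.0175,0],[85,80.5,145,0,0,-0.0175,0]]
  ]
}}

```text
time_s: 7.75
ee_pos: [466.6, 415.4, 35.9]
ee_rot: [179.9, -0.1, 91.0]
force: [-0.3, 0.3, -1.6]
gripper_width: 10.0
```

```bash
python3 - <<'E'
from h import *
import pickle
s=state();f=grab_frame("wrist");save(f,"w5.png");save(f,"w5c.png",(290,130,530,280),3);pickle.dump((s,f),open("w5.pkl","wb"))
g=grab_frame("scene");save(g,"s5.png",(170,200,290,290),6)
print(s["ee_pos"],s["ee_rot"],s["gripper_width"],s["force"],s["torque"],s["time_s"])
E
```

```text
[466.55948133 415.44923595  35.86448815] [ 1.79921239e+02 -5.54250955e-02  9.09883362e+01] 9.965959235356198 [-0.27778413  0.27582558 -1.6458256 ] [ 0.03324643 -0.04472168 -0.00858483] 7.75
```

View pics/w5c.png

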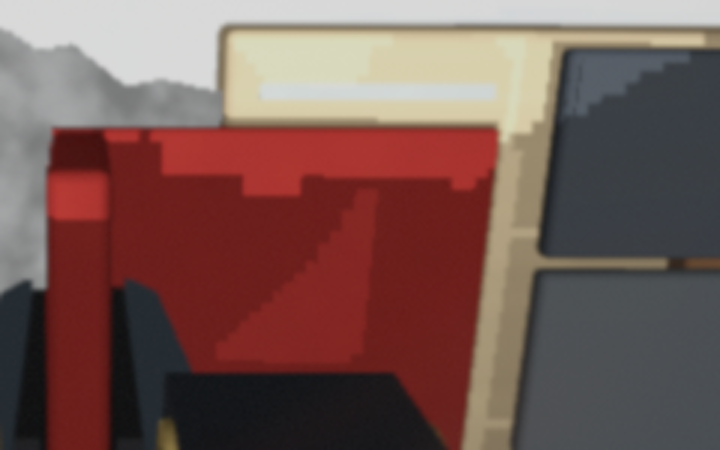

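View pics/s5.png

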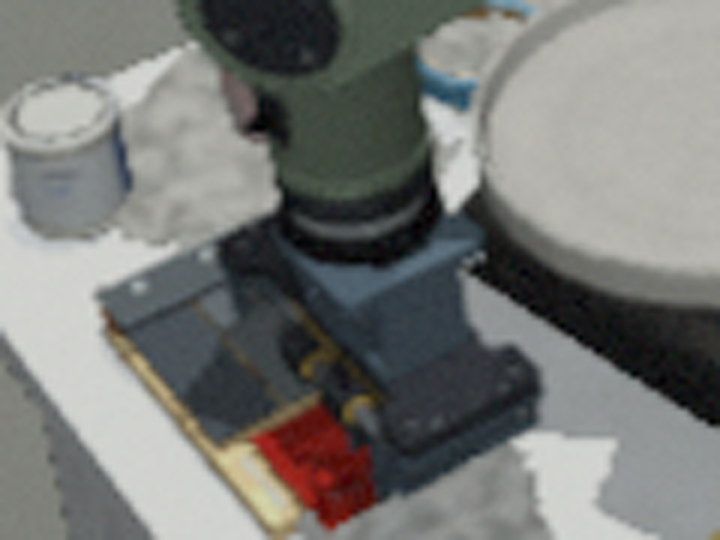

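```bash
python3 - <<'E'
from h import *
import pickle
s,f=pickle.load(open("w5.pkl","rb"))
c=lambda pts,k,x0,y0:[((x+.5)/k-.5+x0,(y+.5)/k-.5+y0) for x,y in pts]
A=lambda pts,z:onplane(f,c(pts,3,290,130),z,s).round(1)
d=lambda q:np.degrees(np.arctan2(*(q[0]-q[-1])[[1,0]]))-90
e=A([(497,128),(463,450)],32); l=A([(562,55),(540,250),(533,280),(513,448)],31)
print("edge",e,d(e)); print("lip",l,d(l))
print("mark",A([(262,92),(494,92)],16),"front",A([(225,30),(220,125)],16),"deck left",A([(230,26),(550,24)],16))
E
```

```text
edge [[540.1 461.4  32. ]
 [542.  398.   32. ]] 1.716552187340426
lip [[550.3 474.3  31. ]
 [551.5 438.6  31. ]
 [551.1 432.7  31. ]
 [552.2 398.   31. ]] 1.4264677307776878
mark [[501.  464.4  16. ]
 [545.4 465.3  16. ]] front [[493.3 475.9  16. ]
 [493.4 457.9  16. ]] deck left [[494.2 476.7  16. ]
 [554.4 478.3  16. ]]
```

Request:
{"method": "servo_tool", "body": {
  "plan": [
    [[-1.5,0,3,0,0,0,0],[-1.5,0,6,0,0,0,0],[-1.5,0,8.5,0,0,0,0],[-1.5,0,9.5,0,0,0,0],[-1.5,0,10,0,0,0,0],[-1.5,0,10,0,0,0,0]]
  ]
}}

```text
time_s: 8.45
ee_pos: [466.0, 413.7, 24.8]
ee_rot: [-180.0, 0.0, 91.0]
force: [0.4, 0.1, -1.6]
gripper_width: 9.9
```

```bash
python3 - <<'E'
from h import *
s=state();print(s["ee_pos"],s["ee_rot"],s["force"],s["torque"],s["time_s"])
E
```

```text
[465.97499445 413.7479613   24.80820517] [-1.79995939e+02  9.96235496e-03  9.10062048e+01] [ 0.41331573  0.06263786 -1.57873731] [-0.03597128 -0.0800185  -0.03159582] 8.45
```

Not yet touching; go down in half-millimetre steps.

Request:
{"method": "servo_tool", "body": {
  "plan": [
    [[0,0,0.5,0,0,0,0],[0,0,0.5,0,0,0,0],[0,0,1,0,0,0,0],[0,0,1,0,0,0,0]]
  ]
}}

```text
time_s: 8.85
ee_pos: [466.1, 413.8, 23.9]
ee_rot: [180.0, 0.0, 91.0]
force: [0.1, -0.5, -0.4]
gripper_width: 10.0
```

Request:
{"method": "servo_tool", "body": {
  "plan": [
    [[0,3,0,0,0,0,0],[0,6,0,0,0,0,0],[0,9,0,0,0,0,0],[0,12,0,0,0,0,0],[0,15,0,0,0,0,0],[0,15,0,0,0,0,0]]
  ]
}}

```text
time_s: 9.45
ee_pos: [481.8, 414.1, 23.9]
ee_rot: [179.9, -0.0, 91.0]
force: [0.6, -0.1, -0.7]
gripper_width: 9.8
```

```bash
python3 - <<'E'
from h import *
import pickle
s=state();f=grab_frame("wrist");save(f,"w6c.png",(290,130,530,280),3);pickle.dump((s,f),open("w6.pkl","wb"))
print(s["ee_pos"],s["ee_rot"],s["gripper_width"],s["force"],s["torque"],s["time_s"])
E
```

```text
[481.83034946 414.07593656  23.94103212] [ 1.79941714e+02 -1.53882698e-02  9.09941687e+01] 9.816349485482938 [ 0.61759432 -0.07975686 -0.7127805 ] [-0.02684618 -0.15248932  0.03364496] 9.45
```

View pics/w6c.png

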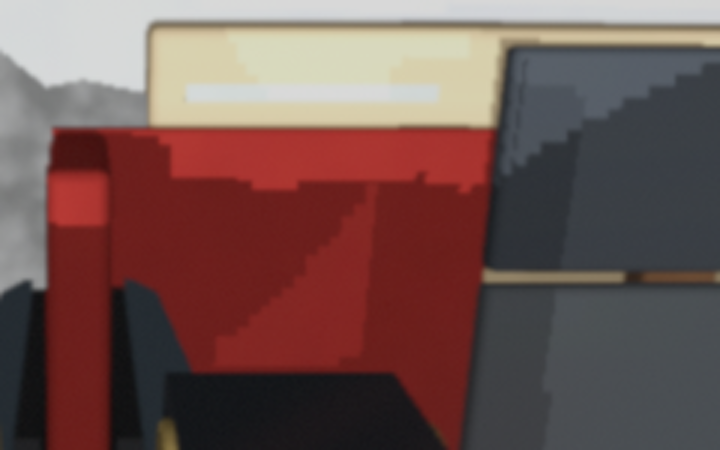

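Request:
{"method": "servo_tool", "body": {
  "plan": [
    [[0,3,0,0,0,0,0],[0,6,0,0,0,0,0],[0,9,0,0,0,0,0],[0,12,0,0,0,0,0],[0,15,0,0,0,0,0],[0,18,0,0,0,0,0],[0,21,0,0,0,0,0],[0,23,0,0,0,0,0],[0,23,0,0,0,0,0]]
  ]
}}

```text
time_s: 10.4
ee_pos: [504.5, 414.4, 24.0]
ee_rot: [180.0, -0.0, 91.0]
force: [0.5, -0.0, 1.6]
gripper_width: 9.6
```

```bash
python3 - <<'E'
from h import *
import pickle
s=state();f=grab_frame("wrist");save(f,"w7c.png",(290,130,530,280),3);pickle.dump((s,f),open("w7.pkl","wb"))
print(s["ee_pos"],s["ee_rot"],s["gripper_width"],s["force"],s["torque"],s["time_s"])
E
```

```text
[504.49673663 414.43861237  23.97463182] [ 1.79960813e+02 -5.18928655e-03  9.09974439e+01] 9.636898671323358 [ 0.4753726  -0.048816    1.57208893] [-0.07605607  0.00131518 -0.00235878] 10.4
```

View pics/w7c.png

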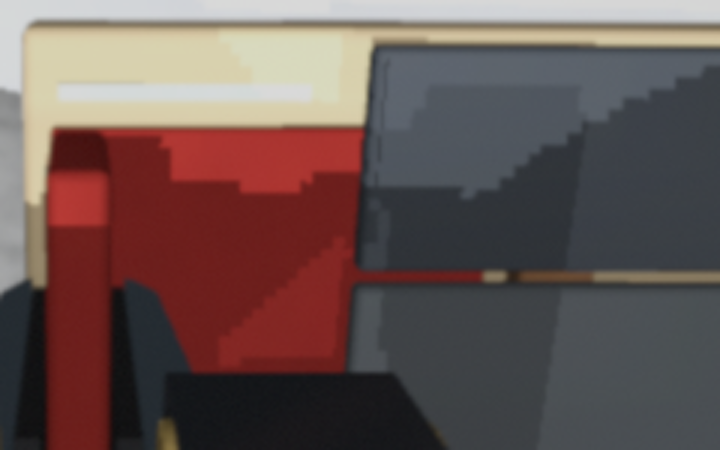

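Request:
{"method": "servo_tool", "body": {
  "plan": [
    [[0,1,0,0,0,0,0],[0,2,0,0,0,0,0],[0,3,0,0,0,0,0],[0,3.5,0,0,0,0,0],[0,3.5,0,0,0,0,0]]
  ]
}}

```text
time_s: 10.95
ee_pos: [507.5, 414.5, 24.0]
ee_rot: [-180.0, 0.0, 91.0]
force: [-2.3, -1.0, 2.0]
gripper_width: 9.7
```

Request:
{"method": "servo_tool", "body": {
  "plan": [
    [[0,0.5,0,0,0,0,0],[0,0.5,0,0,0,0,0],[0,1,0,0,0,0,0],[0,1,0,0,0,0,0]]
  ]
}}

```text
time_s: 11.35
ee_pos: [508.5, 414.5, 24.0]
ee_rot: [-180.0, 0.0, 91.0]
force: [-2.5, -0.1, 3.1]
gripper_width: 9.4
```

```bash
python3 - <<'E'
from h import *
import pickle
s=state();f=grab_frame("wrist");save(f,"w8c.png",(290,130,530,280),3);pickle.dump((s,f),open("w8.pkl","wb"))
print(s["ee_pos"],s["ee_rot"],s["gripper_width"],s["force"],s["torque"],s["time_s"])
E
```

```text
[508.47551158 414.46781925  23.95285187] [-1.79997417e+02  6.06749159e-03  9.10026468e+01] 9.403799390644664 [-2.49056985 -0.12583746  3.05428706] [-0.01517313  0.41904466  0.00386923] 11.35
```

View pics/w8c.png

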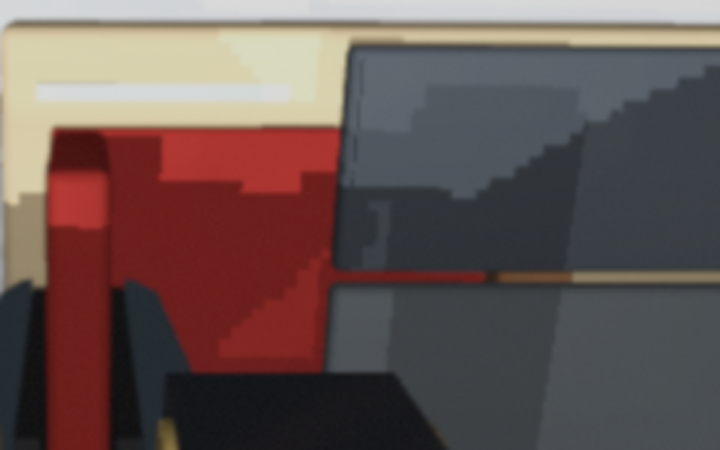

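Request:
{"method": "servo_tool", "body": {
  "plan": [
    [[0,0.5,0,0,0,0,0],[0,0.5,0,0,0,0,0],[0,1,0,0,0,0,0],[0,1,0,0,0,0,0],[0,1,0,0,0,0,0]]
  ]
}}

```text
time_s: 11.9
ee_pos: [509.4, 414.5, 24.0]
ee_rot: [-180.0, 0.0, 91.0]
force: [-3.6, -0.1, 3.3]
gripper_width: 10.0
```

```bash
python3 - <<'E'
from h import *
s=state();print(s["ee_pos"],s["ee_rot"],s["force"],s["torque"],s["time_s"])
E
```

```text
[509.41542861 414.49512829  23.96493703] [-1.79994619e+02  5.88556499e-03  9.10021400e+01] [-3.63973073 -0.09612884  3.27868235] [-0.00434183  0.4786999  -0.01420071] 11.9
```

Request:
{"method": "servo_tool", "body": {
  "plan": [
    [[0,0.5,0,0,0,0,0],[0,0.5,0,0,0,0,0],[0,1,0,0,0,0,0],[0,1,0,0,0,0,0],[0,1,0,0,0,0,0]]
  ]
}}

```text
time_s: 12.4
ee_pos: [509.4, 414.5, 24.0]
ee_rot: [-179.9, 0.0, 91.0]
force: [-6.6, 0.1, 5.0]
gripper_width: 10.1
```

```bash
python3 - <<'E'
from h import *
import pickle
s=state();f=grab_frame("wrist");save(f,"w9c.png",(290,130,530,280),3);pickle.dump((s,f),open("w9.pkl","wb"))
print(s["ee_pos"],s["ee_rot"],s["gripper_width"],s["force"],s["torque"],s["time_s"])
E
```

```text
[509.43899885 414.54108016  23.98842383] [-1.79895415e+02  2.07808735e-02  9.09977990e+01] 10.085989535103822 [-6.64194425  0.08729844  5.01491915] [-0.00877768  0.78287534 -0.03640363] 12.4
```

View pics/w9c.png

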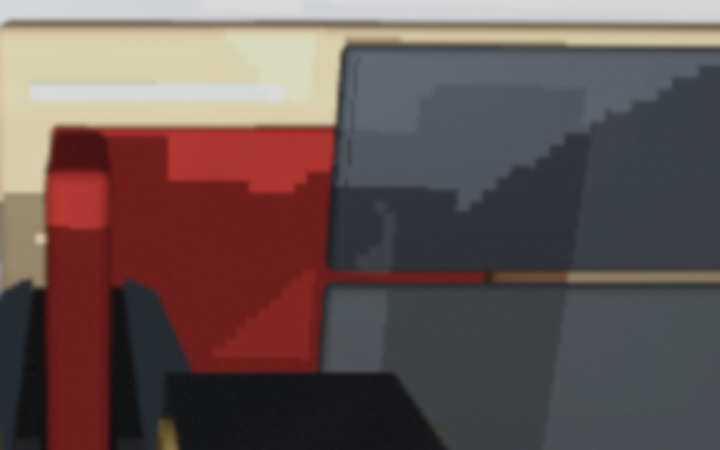

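Request:
{"method": "servo_tool", "body": {
  "plan": [
    [[0,0,0.5,0,0,0,0],[0,0,0.5,0,0,0,0],[0,0,1,0,0,0,0],[0,0,1,0,0,0,0],[0,0,1,0,0,0,0]]
  ]
}}

```text
time_s: 12.95
ee_pos: [509.4, 414.5, 24.0]
ee_rot: [-179.9, 0.0, 91.0]
force: [-8.7, -1.4, 10.0]
gripper_width: 9.9
```

Request:
{"method": "servo_tool", "body": {
  "plan": [
    [[0,0,0.5,0,0,0,0],[0,0,0.5,0,0,0,0],[0,0,1,0,0,0,0],[0,0,1,0,0,0,0],[0,0,1,0,0,0,0],[0,0,1,0,0,0,0]]
  ]
}}

```text
time_s: 13.55
ee_pos: [509.4, 414.5, 23.9]
ee_rot: [-179.9, 0.0, 91.0]
force: [-9.3, -2.4, 15.3]
gripper_width: 9.7
```

```bash
python3 - <<'E'
from h import *
import pickle
s=state();f=grab_frame("wrist");save(f,"w10.png",(240,0,640,300),2);pickle.dump((s,f),open("w10.pkl","wb"))
g=grab_frame("scene");save(g,"s10.png",(170,200,290,290),6)
t=grab_frame("top");save(t,"t10.png")
print(s["ee_pos"],s["ee_rot"],s["gripper_width"],s["force"],s["torque"],s["time_s"])
c=lambda pts,k,x0,y0:[((x+.5)/k-.5+x0,(y+.5)/k-.5+y0) for x,y in pts]
for i in range(3): s=state();print(s["force"],s["ee_pos"])
E
```

```text
[509.44462426 414.50525328  23.92431048] [-1.79923904e+02  1.16209490e-03  9.09958310e+01] 9.705971228895285 [-9.34014752 -2.36809906 15.29118521] [-0.34386964  1.34039443  0.0125295 ] 13.55
[-8.87446905 -2.44606972 15.7780024 ] [509.43161501 414.49980356  23.94417497]
[-8.87446905 -2.44606972 15.7780024 ] [509.43161501 414.49980356  23.94417497]
[-8.87446905 -2.44606972 15.7780024 ] [509.43161501 414.49980356  23.94417497]
```

View pics/w10.png

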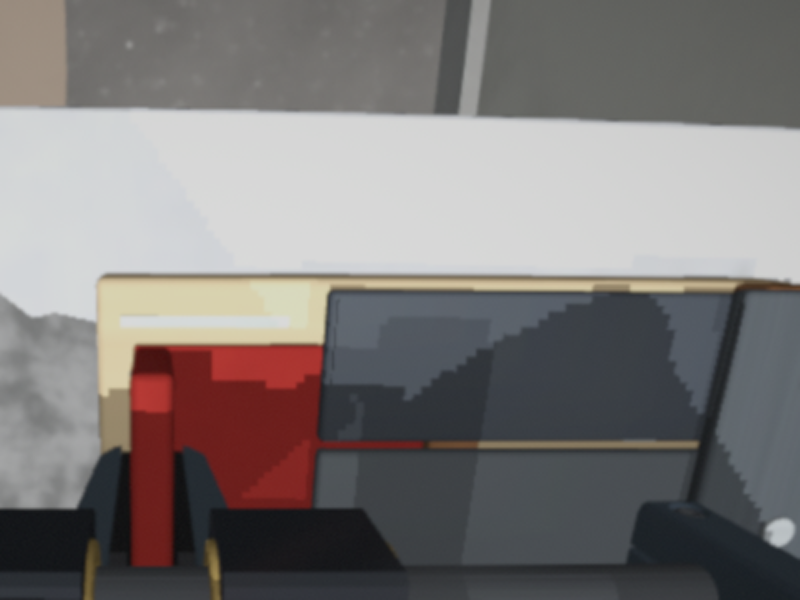

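View pics/s10.png

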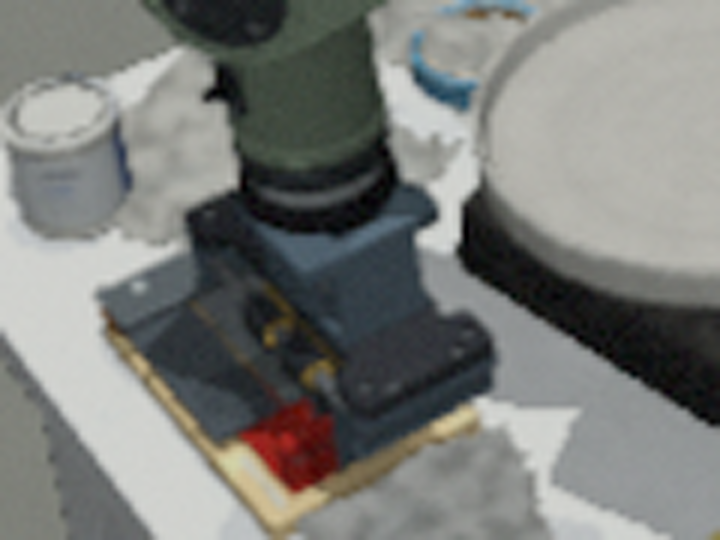

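View pics/t10.png

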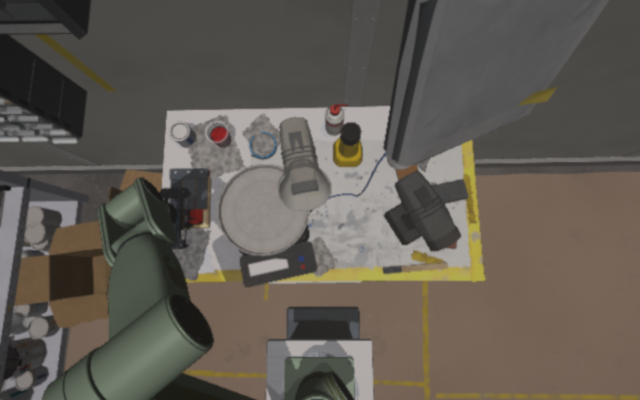

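```bash
python3 - <<'E'
from h import *
print(job_done()); s=state(); print(s["ee_pos"],s["force"],s["gripper_width"],s["time_s"])
E
```

```text
the job is handed in; nothing more can be done
None
the job is handed in; nothing more can be done
```

I gripped the flashing by its upstand with 45 N and carried it round the front of the balance. I set it on the bare front of the roof sample, slid it under the shingle until it stopped, and handed the job in still holding it. Handing in gives no verdict, so what follows rests on my own last checks.

- **Fully home:** the tool stopped advancing at x = 509.4 mm, against the 509.5 mm I had worked out. The push-back force was about 9 N. Through the gap between the shingle tabs, the red edge is right against the batten.
- **Centred and square:** measured from the left white mark, the flashing is about 0.5 mm or less off centre. The tool yaw is 91.0°. The roof sample's yaw read anywhere from 0.5° to 1.4° depending on which edge I measured, so it is square to within about 0.5°.
- **Pressing flat:** the upward force on the tool was a steady 15–16 N, which means about 17 N on the board with the flashing's weight. Tool tilt is about 0.1° or less. The wrist also read a moment of about 1.3 N·m, as expected from pressing at the upstand.
- **Shingle:** it looked unmoved in every picture. I judged this by eye and did not measure its angle.
- **Other items:** I saw no bystanders shifted in the last overhead picture, also by eye. The arm was over the left side of that view and hid part of it.

It took about 13.6 s of the 45 s allowed. The only disagreement was a sideways reading taken before set-down, which showed the flashing about 2 mm to the left. I moved it 1.5 mm to correct that before lowering it.

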